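Uncover a stock box and hold the scanner on its label

TASK

The label in the closed stock box has to be scanned: first lift the loose lid off the box and lay it down flat and right way up on the clear table, without dropping it, and let it go. Then draw the pistol-shaped scanner up out of its stand, turn it nose-down by about 45 degrees and aim its window at the middle of the label in the open box from about 12 cm away; finish still holding it steady in the air like that, clear of everything but the gripper. Leave the other things on the table where they are.

Things in the scene. Friction and masses are not known exactly. Their poses are not given: they have to be found in the camera images.
- stockbox: fixed grey plastic box, 120 (x) x 150 (y) x 60 mm high, filled to 50 mm height by a carton with the label flat on top; covered by the lid at the start. Origin: centre of its underside, on the table; z up. It stands in one of three places (left, right, back centre), shuffled with the two stands; its yaw varies
- label (a point): middle of the white barcode label (65 mm along the box's x, 85 mm along its y) lying face up in the stock box, 51 mm above the table, 9 mm below the rim and on the box's centre; hidden by the lid until that is off
- lid: loose grey plastic lid 126 (x) x 156 (y) x 40 mm, about 120 g: 8 mm plate on the box's rim, under it a 4 mm deep plug with 3 mm play in the box's mouth, on top an upright grip ridge 14 mm thick (x), 60 long (y), 28 high. Origin: centre of the plug's underside, 56 mm above the table on the box, 0 when laid on the table right way up; same yaw as the box. See lid_spot for free table
- lid_grip (a point): middle of the lid's grip ridge, 32 mm above the lid's origin and 8 mm below the ridge's top
- lid_spot (a point): a fixed, unmarked point on the table 420 mm straight ahead of the robot base; the table within 65 mm of it in x and 85 mm in y is always bare and takes the lid laid with its x axis along the robot's x
- scanner: loose pistol-shaped scanner, about 220 g, upright in its stand: black handle 32 (x) x 30 (y) x 110 mm, on it a grey head 90 mm long (x -55 to +35 mm), 46 wide (y, flat sides to grip), 42 high (z 105 to 147); trigger below its front. Origin: centre of the handle's foot (12 mm above the table at the start); z up the handle; the window looks along -x, at first level, roughly to the robot
- scanner_window (a point): centre of the dark window in the scanner head's front face, at (-55, 0, 126) mm in the scanner's frame, with the scanner's axes; it looks along -x
- scanner_grip (a point): middle of the scanner's head, at (-2, 0, 126) mm in the scanner's frame, 138 mm above the table in the stand; the head is 46 mm wide along y here
- stand: fixed black stand of the scanner: foot plate 100 (x) x 85 (y) x 12 mm with a square socket whose rim is 62 mm above the table; the handle goes 50 mm down into it with 2 mm play on every side. Origin: centre of its underside; z up; its yaw varies and the scanner has the same
- stand2: fixed black stand of the terminal: foot plate 100 (x) x 110 (y) x 12 mm, socket rim 62 mm above the table. Origin: centre of its underside
- terminal: bystander: flat black hand terminal with a screen, 26 x 72 x 155 mm, upright in its own stand, its top 167 mm above the table. Origin: centre of its underside
- tape: bystander: roll of tape lying flat, 100 mm across, 45 mm high. Origin: centre of its underside
- stapler: bystander: black stapler, 130 x 36 x 46 mm. Origin: centre of its underside
- carton: bystander: small carton 90 x 70 x 45 mm. Origin: centre of its underside
- stamp: bystander: wooden hand stamp, 40 mm across, 64 mm high. Origin: centre of its underside
- pencup: bystander: black pen cup, 72 mm across, 90 mm high, pens to 140 mm. Origin: centre of its underside
- inkbox: bystander: flat ink pad box 100 x 65 x 26 mm. Origin: centre of its underside

How it is judged:
On the way, in this order (a step that is already met when the one before it is completed fails the run):
1. the lid is off the box and lies flat on the table, let go (height (world z) of lid below 0.012 m and angle between lid's own z axis and vertical below 0.12 rad and horizontal distance between lid and stockbox above 0.11 m and contact force between the fingers and lid below 0.3 N), for 0.2 s.
2. the scanner is drawn up clear of its stand, held by the fingers (height (world z) of scanner above 0.066 m and contact force between scanner and stand below 0.1 N and contact force between the fingers and scanner above 1 N), for 0.2 s.
At the end, for the whole second after the job is handed in: Lid flat on the table, let go. Fingers alone hold the scanner still, handle foot over 30 mm and window over 80 mm up, tipped 29 to 63 degrees nose-down, label middle 60 to 200 mm ahead of the window, within 32 mm of its line of sight sideways and up-down. Bystanders within 40 mm of their starts (all of step 1 and x of label in the frame of scanner_window between -0.2 and -0.06 m and y of label in the frame of scanner_window between -0.032 and 0.032 m and z of label in the frame of scanner_window between -0.032 and 0.032 m and angle between scanner's own z axis and vertical between 0.5 and 1.1 rad and height (world z) of scanner above 0.03 m and height (world z) of scanner_window above 0.08 m and contact force between the fingers and scanner above 1 N and linear speed of scanner below 0.03 m/s and angular speed of scanner below 0.2 rad/s and contact force between scanner and stockbox below 0.1 N and contact force between scanner and lid below 0.1 N and contact force between scanner and stand below 0.1 N and contact force between scanner and stand2 below 0.1 N and contact force between scanner and terminal below 0.1 N and contact force between scanner and tape below 0.1 N and contact force between scanner and stapler below 0.1 N and contact force between scanner and carton below 0.1 N and contact force between scanner and stamp below 0.1 N and contact force between scanner and pencup below 0.1 N and contact force between scanner and inkbox below 0.1 N and distance of each of terminal, tape, stapler, carton, stamp, pencup, inkbox from where it was at the start of the episode below 0.04 m); the arm keeps its last pose, push and grip.
It fails at once if a bystander is pushed more than 40 mm (distance of any of terminal, tape, stapler, carton, stamp, pencup, inkbox from where it was at the start of the episode above 0.04 m).
It fails at once if the lid is dropped: beside the box, more than 30 mm above the table and not held (height (world z) of lid above 0.03 m and horizontal distance between lid and stockbox above 0.08 m and contact force between the fingers and lid below 0.05 N).
It fails at once if the scanner is knocked over or dropped: far out of upright and not held (angle between scanner's own z axis and vertical above 0.4 rad and contact force between the fingers and scanner below 0.05 N).
It also fails if it takes over 56 s, if anything falls off the work surface, if the arm or the gripper's body presses on something with over 40 N, if the wrist force passes 120 N, or if a joint passes its speed limit or range.

ROBOT

A 6-joint arm with a two-finger parallel gripper is mounted at the origin on the work surface. World frame = base frame: x ahead of the robot, y to its left, z up, the work surface at z = 0. Lengths are in m, angles in rad, forces in N, time in s.
With the tool pointing down it reaches from about 0.35 to 0.875 m from the base axis. Payload 15.5 kg.
Tool frame: the origin (TCP) lies at the centre of the arm's flange, where the gripper is bolted on; the fingertips stand 173 mm ahead of it and the grasp point (between the pads) lies 155 mm ahead of it; z points along the fingers, y is the line along which they close (so a half turn about z gives the same grasp; the last joint's range is limited). The gripper opens to 85 mm and grips with 20 to 120 N. Pads are 22 mm wide; open, the fingers measure 114 mm over their backs; the gripper's body (76 mm by 85 mm) begins 54 mm behind the grasp point. The pads swing forward as they close: fully open they stand 13 mm farther back than shut.
Start: joints at [1.071, 0.494, 1.345, -0, 1.302, -0.096], TCP at [0.246, 0.575, 0.405] pointing down, gripper open.
Joint ranges: [-2.91, 2.91], [-0.82, 2.16], [0.22, 2.67], [-1.22, 4.37], [0.12, 2.79], [-3.08, 3.08]. Speed limits (rad/s): [1.89, 1.89, 2.57, 3.01, 3.01, 3.01].

INTERFACE

Orientations are given as a 3x3 rotation matrix whose columns are the frame's x, y, z axes.
In Python, from plant import arm gives the robot as it stands. The module is installed in compiled form; this text tells all that it offers.
- The arm moves only by the tool apply_moves, never from a script. Its argument "increments" is a list of rows, each a list of 7 numbers: the closure, from 0 (fully open) to 1 (shut), then the shift along the world's x, y, z in m, then the turn, a rotation vector about the world's x, y, z in degrees. A call has 1 to 5 rows; each row shifts and turns the commanded pose from where the row before left it; what a row does not reach is not made up. A row lasts 1/10 s, in which the tool goes at most 50 mm and 8.59 degrees, less where a joint would pass 70% of its speed; a pose out of reach is approached as far as the arm can. A call is refused whole if a number of a shift passes 0.05 or a number of a turn 8.59, either way. A call with a gripper value outside its range is refused whole. The fingers move at their own pace and stop on an object; "newtons" is the grip in N (left out, the last holds). Time passes only in rows, so rows that do not move let the fingers close. It gives the time, the measured TCP pose, the force, the opening and the grip force at its end, in the units of the state.
- arm.sense(): the state, without advancing time (a new reading comes with each control period).
- arm.camera(name): name is "side" or "top"; returns the picture (420x560x3 uint8, red, green, blue); there is no depth.
- arm.camera_info(name): a dict with "fovy" (degrees; the focal length in pixels is half the picture's height over the tangent of half this angle, whatever the lens; pixels are square), "cx", "cy" (the principal point, pixels), "pose" (4x4, takes a point from camera to world coordinates). Camera axes: x right, y up, looking along -z (the intrinsics and any distortion apply to the point x, -y, -z); pixel columns grow to the right and rows downward; lengths in m; the calibration is good to about 2 mm. A picture is of the moment at which its call begins. camera_info takes no time and is no camera call.
- arm.finish_job(): hands the job in; it is judged then, once.
Trained networks look in the newest picture that a camera, given by its name, has taken for a name from the list of things; names that differ only in an ending like _2 or _b are one class to them, and where a whole thing is asked for, a point or a joint stands for the part that bears it (a point fixed in the world has none). Each returns a list of dicts, best first, with "conf" (0 to 1); they miss things now and then, are a little off and sometimes report something else, mostly with a low value. They report only what shows in the picture. A call takes as long as a camera call.
- arm.cut_out(target, camera): "mask" (420x560 bool, what is visible of it) and "box" ([left, top, right, bottom] in pixels, round what is visible of it).
- arm.tip_of(target, camera): "xy" ([column, row] in pixels: a listed point, or the origin of a listed thing).
The state is a dict: "time_s": time; "q": joint angles; "joint_velocities": joint speeds; "effort": joint torques, N m; "ee_pos": TCP position; "eef_rot": TCP orientation; "contact_force": force on the tool from outside, world axes, zero at the start; "torque": the same for the moment, N m; "finger_gap": finger opening in m; "finger_force": force on a finger pad.
Only numpy, scipy, OpenCV 4.12 (cv2) and the standard library are available. Lean on these libraries where they do the work, as an engineer would, in place of code of your own. Each camera call takes 0.05 s, during which the arm holds its last target. There are 200 camera calls.

## Working session

There is one attempt and no reset: what is moved stays moved. The work goes in short steps, Python scripts to look and compute and a tool call to move; the robot and the scene stay as the last step left them, time stands still between calls to the robot, and variables do not carry over. Pictures are saved under pics/ and viewed, at most 10 in all, crops included, and the job is handed in when it is done.

Besides the shell and the picture viewer there is one more tool, called after "Emit:" as name([rows], argument=value, ...), one row to a line, values as JSON. apply_moves: Moves the arm, as the interface text tells. Its arguments: {"type":"object","properties":{"increments":{"type":"array","items":{"type":"array","items":{"type":"number"}}},"newtons":{"type":"number"}},"required":["increments"]}

```bash
mkdir -p pics; cat > h.py <<'E'
import numpy as np, cv2
from plant import arm
def snap(n,f):
    im=arm.camera(n); cv2.imwrite('pics/'+f,im[:,:,::-1].copy()); return im
def ray(n,uv):
    c=arm.camera_info(n); f=210/np.tan(np.radians(c['fovy'])/2); P=np.array(c['pose'])
    d=P[:3,:3]@np.array([(uv[0]-c['cx'])/f,-(uv[1]-c['cy'])/f,-1]); return P[:3,3],d
def atz(n,uv,z):
    o,d=ray(n,uv); return o+d*(z-o[2])/d[2]
def proj(n,p):
    c=arm.camera_info(n); f=210/np.tan(np.radians(c['fovy'])/2); P=np.array(c['pose'])
    q=P[:3,:3].T@(np.array(p)-P[:3,3]); return np.array([c['cx']-f*q[0]/q[2],c['cy']+f*q[1]/q[2]])
E
python3 - <<'E'
from h import *
for n in('top','side'):
    snap(n,n+'0.png'); print(n,{k:np.round(v,3).tolist() if not isinstance(v,(str,dict)) else v for k,v in arm.camera_info(n).items()})
    for t,z in(('stockbox',0),('lid_grip',.088),('scanner_grip',.138),('scanner_window',.138),('stand',0),('terminal',.012)):
        for r in arm.tip_of(t,n)[:2]: print(t,np.round(r['xy'],1),round(r['conf'],2),np.round(atz(n,r['xy'],z),3))
print(arm.sense())
E
```

```text
top {'fovy': 56.469, 'cx': 273.362, 'cy': 205.461, 'pose': [[0.029, 0.994, -0.101, 0.476], [-1.0, 0.029, 0.005, 0.005], [0.007, 0.101, 0.995, 1.228], [0.0, 0.0, 0.0, 1.0]]}
stockbox [182.3 244.7] 0.58 [0.469 0.28  0.   ]
stockbox [266.9 212.2] 0.39 [0.579 0.019 0.   ]
lid_grip [355.7 237.3] 0.85 [ 0.506 -0.242  0.088]
scanner_grip [264.  206.2] 0.83 [0.584 0.026 0.138]
scanner_window [268.6 225.4] 0.65 [0.531 0.012 0.138]
stand [185.6 241.5] 0.95 [0.48 0.27 0.  ]
stand [265.  211.9] 0.59 [0.58  0.025 0.   ]
terminal [181.4 241.7] 0.71 [0.479 0.28  0.012]
side {'fovy': 49.632, 'cx': 276.959, 'cy': 202.075, 'pose': [[0.808, 0.414, -0.419, 0.113], [-0.589, 0.564, -0.579, -0.651], [-0.004, 0.715, 0.699, 0.922], [0.0, 0.0, 0.0, 1.0]]}
lid_grip [312.8 294.2] 0.93 [ 0.507 -0.238  0.088]
scanner_grip [271.  193.2] 0.83 [0.59  0.033 0.138]
scanner_window [251.2 206.8] 0.67 [0.523 0.022 0.138]
scanner_window [237.6 162.7] 0.41 [0.587 0.185 0.138]
stand [271.6 234.1] 0.62 [0.581 0.021 0.   ]
stand [187.6 200. ] 0.57 [ 0.46   0.274 -0.   ]
terminal [187.  197.6] 0.55 [0.459 0.272 0.012]
{'time_s': 0.7, 'q': array([ 1.07153234e+00,  4.93601215e-01,  1.34550969e+00,  1.92922948e-05,
        1.30251004e+00, -9.54529022e-02]), 'joint_velocities': array([-0.00088869, -0.00156004,  0.00056417, -0.00144394,  0.00133919,
       -0.00062792]), 'effort': array([ 1.19820790e-03, -8.81851602e+01, -3.84234667e+01,  3.66188215e-05,
        6.10591032e-04, -5.19543448e-06]), 'ee_pos': array([0.24554469, 0.57474335, 0.40467292]), 'eef_rot': array([[-9.19568191e-01,  3.92930454e-01, -2.98768191e-05],
       [ 3.92930455e-01,  9.19568191e-01, -1.59316913e-05],
       [ 2.12137258e-05, -2.63897887e-05, -9.99999999e-01]]), 'contact_force': array([ 0.70782954, -1.34975956, -0.48932897]), 'torque': array([ 0.02648421, -0.03149083,  0.03642976]), 'finger_force': 0.0, 'finger_gap': 0.08551222032282879}
```

View pics/top0.png

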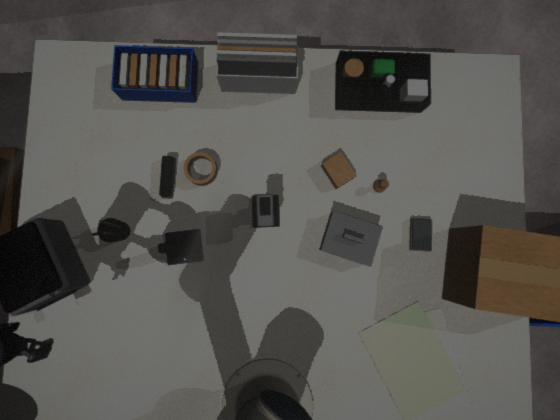

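View pics/side0.png

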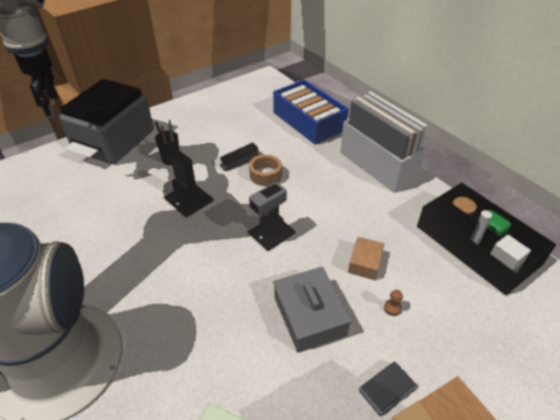

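```bash
python3 - <<'E'
from h import *
print({k:v for k,v in arm.camera_info('top').items() if k not in('pose',)})
for n in('top','side'):
    for t,z in(('lid',.068),('lid_grip',.096),('scanner',.159),('terminal',.167),('tape',.045),('stapler',.046),('carton',.045),('stamp',.064),('pencup',.09),('inkbox',.026)):
        r=arm.cut_out(t,n)
        if not r: print(t,None); continue
        r=r[0]; m=r['mask']; y,x=np.nonzero(m)
        rect=cv2.minAreaRect(np.c_[x,y].astype(np.float32)); b=cv2.boxPoints(rect)
        w=np.array([atz(n,p,z)[:2] for p in b]); e=[w[1]-w[0],w[2]-w[1]]
        print(n,t,round(r['conf'],2),'bx',np.round(r['box']),'ctr',np.round(w.mean(0),3),'edges',[(round(float(np.hypot(*k)),3),round(float(np.degrees(np.arctan2(k[1],k[0])))%180,1)) for k in e])
E
```

```text
{'fovy': 56.468902761706445, 'cx': 273.3624138798626, 'cy': 205.46093456979725}
top lid 0.68 bx [325. 212. 383. 269.] ctr [ 0.505 -0.234] edges [(0.127, 162.5), (0.16, 73.1)]
top lid_grip 0.83 bx [322. 210. 383. 265.] ctr [ 0.505 -0.229] edges [(0.126, 162.5), (0.157, 73.1)]
top scanner 0.71 bx [255. 196. 274. 226.] ctr [0.572 0.023] edges [(0.044, 91.7), (0.088, 1.7)]
top terminal 0.73 bx [158. 241. 196. 252.] ctr [0.465 0.261] edges [(0.093, 98.8), (0.027, 10.0)]
top tape 0.69 bx [182. 151. 219. 187.] ctr [0.704 0.226] edges [(0.093, 137.9), (0.102, 46.6)]
top stapler 0.83 bx [161. 158. 176. 197.] ctr [0.675 0.327] edges [(0.13, 178.6), (0.049, 86.9)]
top carton 0.63 bx [320. 151. 359. 188.] ctr [ 0.711 -0.196] edges [(0.079, 127.4), (0.092, 36.1)]
top stamp 0.62 bx [373. 178. 386. 197.] ctr [ 0.666 -0.32 ] edges [(0.039, 136.2), (0.03, 45.6)]
top pencup 0.66 bx [ 95. 219. 128. 240.] ctr [0.506 0.465] edges [(0.098, 91.7), (0.064, 3.8)]
top inkbox 0.89 bx [412. 217. 429. 253.] ctr [ 0.524 -0.455] edges [(0.071, 91.7), (0.098, 179.3)]
lid None
side lid_grip 0.9 bx [274. 266. 353. 340.] ctr [ 0.491 -0.25 ] edges [(0.137, 171.4), (0.169, 68.7)]
side scanner 0.69 bx [248. 180. 289. 226.] ctr [ 0.56  -0.002] edges [(0.119, 26.9), (0.109, 93.7)]
side terminal 0.89 bx [169. 151. 195. 195.] ctr [0.442 0.216] edges [(0.057, 165.7), (0.191, 69.7)]
side tape 0.83 bx [252. 155. 283. 183.] ctr [0.691 0.207] edges [(0.099, 143.7), (0.142, 53.5)]
stapler None
side carton 0.7 bx [351. 235. 384. 280.] ctr [ 0.698 -0.21 ] edges [(0.122, 35.8), (0.073, 123.2)]
side stamp 0.86 bx [384. 290. 408. 316.] ctr [ 0.649 -0.35 ] edges [(0.072, 21.0), (0.039, 106.6)]
side pencup 0.77 bx [152. 119. 179. 167.] ctr [0.495 0.449] edges [(0.073, 156.4), (0.229, 66.9)]
side inkbox 0.7 bx [357. 361. 416. 419.] ctr [ 0.515 -0.464] edges [(0.109, 0.6), (0.071, 84.4)]
```

The pictures show the box with its lid on the right (top ~355,238; side ~312,300). The scanner is in its stand at back centre (top ~265,211; side ~268,210) and the terminal is in its stand on the left (top ~182,246). The carton (338,169), stamp (381,185) and inkbox (421,233) lie around the box. The networks' points agree with these. I'll move the arm to the lid.

Emit:
apply_moves([
  [0,0.015,-0.048,0,0,0,-5],
  [0,0.015,-0.048,0,0,0,-5],
  [0,0.015,-0.048,0,0,0,-5],
  [0,0.015,-0.048,0,0,0,-5],
  [0,0.015,-0.048,0,0,0,-5],
], newtons=60)

```text
time_s: 2.2
ee_pos: [0.3202, 0.3343, 0.4048]
eef_rot: [[-0.665, 0.747, 0.001], [0.747, 0.665, 0.0], [-0.0, 0.001, -1.0]]
contact_force: [2.0, -0.3, 0.7]
finger_gap: 0.0852
finger_force: 0.0
```

Emit:
apply_moves([
  [0,0.015,-0.048,0,0,0,-5],
  [0,0.015,-0.048,0,0,0,-5],
  [0,0.015,-0.048,0,0,0,-5],
  [0,0.015,-0.048,0,0,0,-5],
  [0,0.015,-0.048,0,0,0,-5],
])

```text
time_s: 2.7
ee_pos: [0.3948, 0.0955, 0.405]
eef_rot: [[-0.287, 0.958, 0.001], [0.958, 0.287, 0.0], [-0.0, 0.001, -1.0]]
contact_force: [1.3, 1.0, -0.0]
finger_gap: 0.0853
finger_force: 0.0
```

Emit:
apply_moves([
  [0,0.015,-0.048,0,0,0,-5],
  [0,0.015,-0.048,0,0,0,-5],
  [0,0.015,-0.048,0,0,0,-5],
  [0,0.015,-0.048,0,0,0,-5],
  [0,0.015,-0.048,0,0,0,-5],
])

```text
time_s: 3.2
ee_pos: [0.4694, -0.1434, 0.4049]
eef_rot: [[0.145, 0.989, 0.001], [0.989, -0.145, -0.0], [-0.0, 0.001, -1.0]]
contact_force: [1.6, 1.3, 1.6]
finger_gap: 0.0849
finger_force: 0.0
```

Emit:
apply_moves([
  [0,0.018,-0.048,0,0,0,-4.5],
  [0,0.018,-0.048,0,0,0,-4.5],
  [0,0,0,-0.04,0,0,0],
  [0,0,0,-0.04,0,0,0],
  [0,0,0,0,0,0,0],
])

```text
time_s: 3.7
ee_pos: [0.5031, -0.2344, 0.3207]
eef_rot: [[0.295, 0.955, -0.007], [0.955, -0.295, 0.004], [0.002, -0.007, -1.0]]
contact_force: [-1.6, -0.4, -0.2]
finger_gap: 0.0855
finger_force: 0.0
```

```bash
python3 - <<'E'
from h import *
for n in('top','side'):
    snap(n,n+'1.png')
    for t,z in(('lid_grip',.088),('lid',.056),('scanner_grip',.138),('scanner_window',.138),('stand',0)):
        for r in arm.tip_of(t,n)[:2]: print(n,t,np.round(r['xy'],1),round(r['conf'],2),np.round(atz(n,r['xy'],z),3))
s=arm.sense();print(s['ee_pos'],s['eef_rot'],s['q'])
im=cv2.imread('pics/side1.png'); a=cv2.resize(im[160:380,200:420],(590,590),interpolation=3); cv2.imwrite('pics/c1.png',a)
im=cv2.imread('pics/top0.png'); a=cv2.resize(im[180:240,230:310],(800,600),interpolation=3); cv2.imwrite('pics/c2.png',np.clip(a.astype(float)*2,0,255).astype(np.uint8))
E
```

```text
top lid_grip [357.2 235.3] 0.86 [ 0.512 -0.247  0.088]
top lid [351.7 240.7] 0.91 [ 0.496 -0.237  0.056]
top scanner_grip [264.3 205.6] 0.74 [0.586 0.026 0.138]
top scanner_window [269.1 225.6] 0.71 [0.53  0.01  0.138]
top stand [184.3 245.6] 0.94 [0.467 0.274 0.   ]
top stand [265.8 211.1] 0.86 [0.582 0.023 0.   ]
side lid_grip [312.1 295.2] 0.83 [ 0.504 -0.239  0.088]
side lid_grip [271.5 231.7] 0.61 [ 0.541 -0.037  0.088]
side lid [309.  303.5] 0.69 [ 0.5   -0.236  0.056]
side scanner_grip [273.2 194.2] 0.81 [0.592 0.027 0.138]
side scanner_window [250.9 205.8] 0.6 [0.524 0.026 0.138]
side stand [187.7 201.1] 0.78 [0.458 0.27  0.   ]
side stand [271.9 233.5] 0.65 [0.583 0.022 0.   ]
[ 0.50442304 -0.23470979  0.32506775] [[ 2.94555590e-01  9.55634218e-01  4.96664740e-04]
 [ 9.55634341e-01 -2.94555491e-01 -2.61985804e-04]
 [-1.04067273e-04  5.51799264e-04 -9.99999842e-01]] [-5.42848341e-01  4.90363660e-01  1.61063257e+00  3.73861239e-05
  1.04003582e+00 -2.43876840e-01]
```

View pics/c1.png

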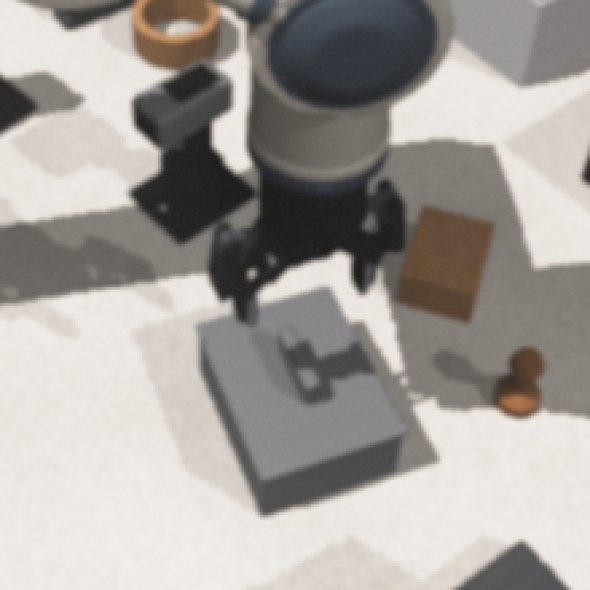

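View pics/c2.png

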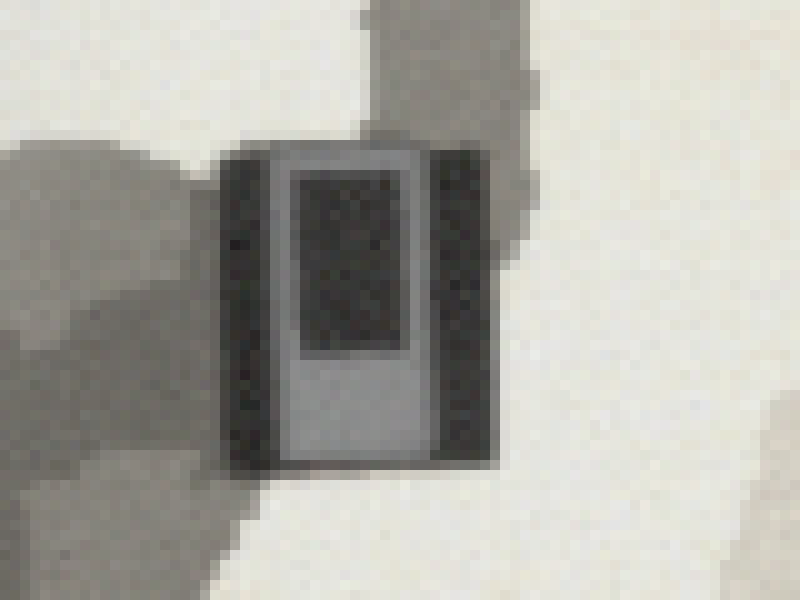

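The crop shows the open fingers straddling the lid's ridge (305,365) in free air. The top crop shows the scanner head turned about 5 degrees. Next I go down and grip the ridge.

Emit:
apply_moves([
  [0,0.002,-0.006,-0.03,0,0,0],
  [0,0,0,-0.03,0,0,0],
  [0,0,0,-0.017,0,0,0],
  [0,0,0,0,0,0,0],
  [1,0,0,0,0,0,0],
], newtons=60)

```text
time_s: 4.8
ee_pos: [0.5065, -0.2408, 0.2481]
eef_rot: [[0.295, 0.956, -0.0], [0.956, -0.295, 0.0], [0.0, -0.0, -1.0]]
contact_force: [0.7, 0.1, 0.6]
finger_gap: 0.0732
finger_force: 0.0
```

Emit:
apply_moves([
  [1,0,0,0,0,0,0],
  [1,0,0,0,0,0,0],
  [1,0,0,0,0,0,0],
  [1,0,0,0,0,0,0],
  [1,0,0,0,0,0,0],
])

```text
time_s: 5.3
ee_pos: [0.5065, -0.2408, 0.2483]
eef_rot: [[0.294, 0.956, 0.001], [0.956, -0.294, -0.001], [-0.0, 0.001, -1.0]]
contact_force: [-1.3, 1.2, 8.9]
finger_gap: 0.0128
finger_force: 59.7
```

Emit:
apply_moves([
  [1,0,0,0.01,0,0,0],
  [1,0,0,0.02,0,0,0],
  [1,0,0,0.03,0,0,0],
  [1,0,0,0,0,0,0],
  [1,0,0,0,0,0,0],
])

```text
time_s: 5.8
ee_pos: [0.5064, -0.2408, 0.3085]
eef_rot: [[0.295, 0.956, 0.001], [0.956, -0.295, -0.001], [-0.0, 0.001, -1.0]]
contact_force: [0.0, -0.0, -1.8]
finger_gap: 0.0129
finger_force: 58.7
```

Emit:
apply_moves([
  [1,-0.008,0.022,0,0,0,1],
  [1,-0.016,0.044,0,0,0,3],
  [1,-0.017,0.048,0,0,0,4],
  [1,-0.017,0.048,0,0,0,4],
  [1,-0.015,0.042,0,0,0,3],
])

```text
time_s: 6.3
ee_pos: [0.4324, -0.0367, 0.307]
eef_rot: [[0.035, 0.999, -0.002], [0.999, -0.035, 0.001], [0.0, -0.002, -1.0]]
contact_force: [1.3, 0.2, -1.7]
finger_gap: 0.0123
finger_force: 58.6
```

Emit:
apply_moves([
  [1,-0.009,0.025,0,0,0,2],
  [1,-0.005,0.012,-0.01,0,0,0],
  [1,0,0,-0.03,0,0,0],
  [1,0,0,-0.03,0,0,0],
  [1,0,0,0,0,0,0],
])

```text
time_s: 6.8
ee_pos: [0.4188, -0.0012, 0.235]
eef_rot: [[0.002, 1.0, -0.006], [1.0, -0.002, 0.001], [0.001, -0.006, -1.0]]
contact_force: [-1.1, -0.4, -1.0]
finger_gap: 0.0132
finger_force: 58.7
```

```bash
python3 - <<'E'
from h import *
for n in('top','side'):
    snap(n,n+'2.png')
    for t,z in(('lid_grip',.078),('label',.051),('stockbox',0)):
        for r in arm.tip_of(t,n)[:1]: print(n,t,np.round(r['xy'],1),round(r['conf'],2),np.round(atz(n,r['xy'],z),3))
s=arm.sense();print(s['ee_pos'],s['eef_rot'],s['q'])
E
```

```text
top label [347.5 236.4] 0.72 [ 0.509 -0.226  0.051]
top stockbox [345.8 237.6] 0.82 [ 0.506 -0.23   0.   ]
side lid_grip [222.4 248.3] 0.82 [ 0.419 -0.003  0.078]
side label [309.1 305.8] 0.96 [ 0.498 -0.238  0.051]
side stockbox [309.1 313.5] 0.59 [ 0.508 -0.23   0.   ]
[ 0.42020201 -0.0015932   0.23849186] [[ 2.58974896e-03  9.99995434e-01  1.55725530e-03]
 [ 9.99996623e-01 -2.58940945e-03 -2.19995641e-04]
 [-2.15962265e-04  1.55781977e-03 -9.99998763e-01]] [-1.46110450e-01  4.98554596e-01  2.01530682e+00  1.54785906e-05
  6.26158544e-01 -1.43533402e-01]
```

View pics/side2.png

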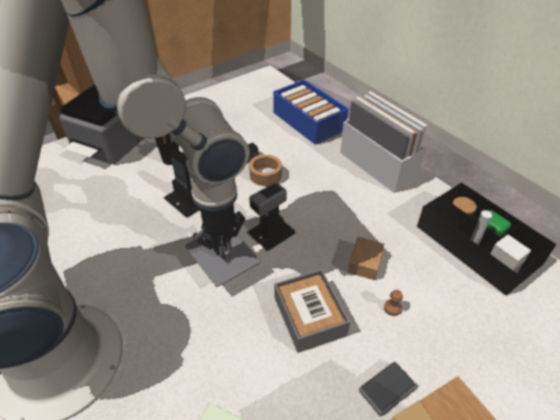

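The lid hangs level at (225,255), the box is open and the label shows at (312,303). I'll set the lid down.

Emit:
apply_moves([
  [1,0,0,-0.025,0,0,0],
  [1,0,0,-0.015,0,0,0],
  [1,0,0,-0.004,0,0,0],
  [1,0,0,-0.001,0,0,0],
  [1,0,0,0,0,0,0],
])

```text
time_s: 7.7
ee_pos: [0.4202, -0.0015, 0.1932]
eef_rot: [[0.002, 1.0, 0.001], [1.0, -0.002, -0.0], [-0.0, 0.001, -1.0]]
contact_force: [0.6, 0.4, -0.7]
finger_gap: 0.0128
finger_force: 58.8
```

Emit:
apply_moves([
  [1,0,0,-0.001,0,0,0],
  [1,0,0,0,0,0,0],
])

```text
time_s: 7.9
ee_pos: [0.4202, -0.0015, 0.1923]
eef_rot: [[0.002, 1.0, 0.001], [1.0, -0.002, -0.0], [-0.0, 0.001, -1.0]]
contact_force: [-0.4, -0.1, 5.1]
finger_gap: 0.013
finger_force: 59.6
```

Emit:
apply_moves([
  [0,0,0,0,0,0,0],
  [0,0,0,0,0,0,0],
  [0,0,0,0,0,0,0],
  [0,0,0,0,0,0,0],
  [0,0,0,0,0,0,0],
])

```text
time_s: 8.4
ee_pos: [0.42, -0.0015, 0.1917]
eef_rot: [[0.002, 1.0, -0.0], [1.0, -0.002, 0.0], [0.0, -0.0, -1.0]]
contact_force: [0.2, 0.2, -0.5]
finger_gap: 0.0837
finger_force: 0.0
```

Emit:
apply_moves([
  [0,0,0,0.02,0,0,0],
  [0,0,0,0.04,0,0,0],
  [0,0,0,0.05,0,0,0],
  [0,0,0,0.05,0,0,0],
  [0,0,0,0.05,0,0,0],
])

```text
time_s: 8.9
ee_pos: [0.4193, -0.0014, 0.4039]
eef_rot: [[0.002, 1.0, -0.0], [1.0, -0.002, 0.0], [0.0, -0.0, -1.0]]
contact_force: [1.8, -0.7, -0.2]
finger_gap: 0.0856
finger_force: 0.0
```

```bash
python3 - <<'E'
from h import *
for n in('top','side'):
    im=snap(n,n+'3.png')
    for t,z in(('lid_grip',.032),('label',.051),('stockbox',0),('scanner_grip',.138),('scanner_window',.138),('stand',0),('scanner',.012)):
        for r in arm.tip_of(t,n)[:1]: print(n,t,np.round(r['xy'],1),round(r['conf'],2),np.round(atz(n,r['xy'],z),3))
    for r in arm.cut_out('label',n)[:1]:
        y,x=np.nonzero(r['mask']); w=np.array([atz(n,p,.051)[:2] for p in zip(x,y)]); print(n,'labelmask',r['conf'],r['box'],w.mean(0),len(x))
    b=(im[220:350,260:400] if n=='side' else im[205:270,320:385])
    m=(b.min(2)>(150 if n=='side' else 100)).astype(np.uint8); print(m.sum())
s=arm.sense();print(s['ee_pos'],s['eef_rot'],s['q'])
E
```

```text
top label [348.1 237.5] 0.69 [ 0.506 -0.227  0.051]
top stockbox [343.5 236.8] 0.64 [ 0.509 -0.223  0.   ]
top scanner_grip [266.3 207.3] 0.79 [0.581 0.02  0.138]
top scanner_window [270.7 226.5] 0.63 [0.528 0.006 0.138]
top stand [180.8 247.1] 0.66 [0.462 0.284 0.   ]
top scanner [262.7 208.8] 0.66 [0.588 0.033 0.012]
top labelmask 0.73 [318.9, 211.6, 379.5, 264.5] [ 0.50517606 -0.23233269] 2140
1144
side lid_grip [223.6 260.9] 0.75 [ 0.417 -0.004  0.032]
side label [310.2 304.6] 0.75 [ 0.502 -0.238  0.051]
side scanner_grip [268.1 194.1] 0.84 [0.582 0.035 0.138]
side scanner_window [249.5 207.7] 0.91 [0.517 0.022 0.138]
side stand [271.1 231.2] 0.97 [0.586 0.03  0.   ]
side scanner [270.5 231.4] 0.95 [0.578 0.022 0.012]Traceback (most recent call last):
  File "<stdin>", line 7, in <module>
  File "h.py", line 9, in atz
    o,d=ray(n,uv); return o+d*(z-o[2])/d[2]
        ~~~^^^^^^
  File "h.py", line 6, in ray
    c=arm.camera_info(n); f=210/np.tan(np.radians(c['fovy'])/2); P=np.array(c['pose'])
ValueError: time passes only in moves, steps and waits
```

View pics/top3.png

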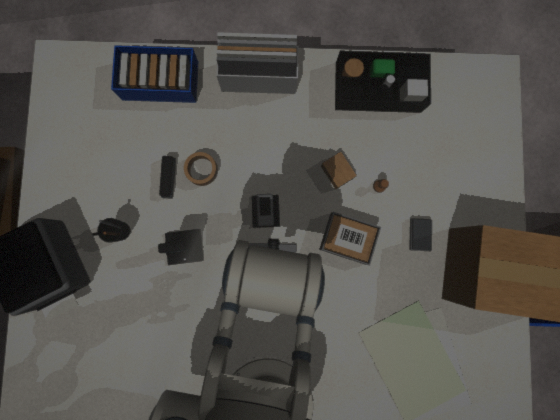

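The lid lies on the table under the arm (side ~223,261), and the label shows from above at (351,237). Next I turn the tool and go over the scanner.

Emit:
apply_moves([
  [0,0.025,0.003,0,0,0,-8.5],
  [0,0.025,0.003,0,0,0,-8.5],
  [0,0.025,0.003,0,0,0,-8.5],
  [0,0.025,0.003,0,0,0,-8.5],
  [0,0.025,0.003,0,0,0,-8.5],
])

```text
time_s: 10.3
ee_pos: [0.546, 0.0137, 0.4016]
eef_rot: [[0.682, 0.732, -0.0], [0.732, -0.682, -0.0], [-0.0, -0.0, -1.0]]
contact_force: [-0.4, -0.1, 0.6]
finger_gap: 0.0852
finger_force: 0.0
```

Emit:
apply_moves([
  [0,0.025,0.004,0,0,0,-8.5],
  [0,0.025,0.004,0,0,0,-8.5],
  [0,0.025,0.004,0,0,0,-8.5],
  [0,0.025,0.004,0,0,0,-8.5],
  [0,0.025,0.004,0,0,0,-8.5],
])

```text
time_s: 10.8
ee_pos: [0.671, 0.0337, 0.4015]
eef_rot: [[0.997, 0.079, -0.0], [0.079, -0.997, 0.0], [-0.0, -0.0, -1.0]]
contact_force: [0.4, -0.1, 0.1]
finger_gap: 0.0854
finger_force: 0.0
```

Emit:
apply_moves([
  [0,0.002,0,0,-0.6,6.6,0],
  [0,0.002,0,-0.004,-0.6,6.6,0],
  [0,0.002,0,-0.004,-0.6,6.6,0],
  [0,0,0,0,0,0,0],
  [0,0,0,0,0,0,0],
])

```text
time_s: 11.3
ee_pos: [0.6763, 0.0335, 0.3932]
eef_rot: [[0.938, 0.085, -0.336], [0.08, -0.996, -0.031], [-0.337, 0.002, -0.941]]
contact_force: [-0.6, 0.2, 0.2]
finger_gap: 0.0855
finger_force: 0.0
```

```bash
python3 - <<'E'
from h import *
for n in('top','side'):
    im=snap(n,n+'4.png')
    for t,z in(('lid_grip',.032),('label',.051),('scanner_grip',.138),('scanner_window',.138)):
        for r in arm.tip_of(t,n)[:1]: print(n,t,np.round(r['xy'],1),round(r['conf'],2),np.round(atz(n,r['xy'],z),3))
for r in arm.cut_out('lid','side')[:1]: print('lid',r['box'],r['conf'])
s=arm.sense();R=s['eef_rot'];g=s['ee_pos']+.15*R[:,2]
print(s['ee_pos'],R,s['q'],'grasp pt',g,[proj(n,g+d*R[:,2]) for n in('side','top') for d in(0,.12)])
E
```

```text
top lid_grip [271.3 261.3] 0.7 [0.427 0.001 0.032]
top label [348.7 239.6] 0.93 [ 0.499 -0.229  0.051]
side label [309.7 303.3] 0.7 [ 0.504 -0.234  0.051]
side scanner_grip [271.5 196.6] 0.82 [0.584 0.022 0.138]
side scanner_window [252.2 205.4] 0.69 [0.527 0.025 0.138]
lid [186.5, 236.3, 262.2, 298.1] 0.98
[0.67595527 0.03351273 0.3937939 ] [[ 0.93716552  0.08510873 -0.33834492]
 [ 0.07937777 -0.99636971 -0.0307664 ]
 [-0.33973512  0.00197615 -0.94051908]] [-0.02890961  0.66745741  1.06785066 -0.04120862  1.75049235  1.45670311] grasp pt [0.62520354 0.02889777 0.25271604] [array([283.5678525 , 152.83785347]), array([271.13671398, 195.21056742]), array([262.75227387, 185.33217778]), array([264.40117955, 205.89376688])]
```

View pics/side4.png

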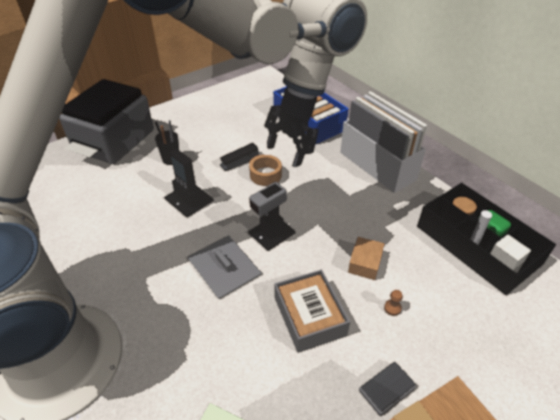

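The lid lies flat at (225,265) and the gripper is above and behind the scanner head (270,195). The advance along the tool axis projects onto the head in both views, so I'll go in.

Emit:
apply_moves([
  [0,-0.01,-0.001,-0.028,0,0,0],
  [0,-0.01,-0.001,-0.028,0,0,0],
  [0,-0.01,-0.001,-0.028,0,0,0],
  [0,-0.01,-0.001,-0.028,0,0,0],
  [0,0,0,0,0,0,0],
])

```text
time_s: 12.35
ee_pos: [0.6342, 0.0295, 0.2787]
eef_rot: [[0.935, 0.085, -0.344], [0.079, -0.996, -0.03], [-0.346, 0.001, -0.938]]
contact_force: [-0.4, 0.0, -0.3]
finger_gap: 0.0855
finger_force: 0.0
```

Emit:
apply_moves([
  [1,0,0,0,0,0,0],
  [1,0,0,0,0,0,0],
  [1,0,0,0,0,0,0],
  [1,0,0,0,0,0,0],
  [1,0,0,0,0,0,0],
], newtons=60)

```text
time_s: 12.85
ee_pos: [0.6368, 0.0295, 0.2834]
eef_rot: [[0.938, 0.085, -0.336], [0.079, -0.996, -0.031], [-0.337, 0.002, -0.941]]
contact_force: [0.7, -0.7, 7.2]
finger_gap: 0.0455
finger_force: 60.7
```

Emit:
apply_moves([
  [1,0,0,0.01,0,0,0],
  [1,0,0,0.02,0,0,0],
  [1,0,0,0.02,0,0,0],
  [1,0,0,0.02,0,0,0],
  [1,0,0,0.02,0,0,0],
])

```text
time_s: 13.35
ee_pos: [0.6361, 0.0295, 0.3737]
eef_rot: [[0.937, 0.085, -0.338], [0.079, -0.996, -0.031], [-0.339, 0.002, -0.941]]
contact_force: [0.6, -0.1, -2.0]
finger_gap: 0.0452
finger_force: 61.5
```

Emit:
apply_moves([
  [1,0,0,0.03,0,0,0],
  [1,0,0,0.03,0,0,0],
  [1,0,0,0,0,0,0],
  [1,0,0,0,0,0,0],
  [1,0,0,0,0,0,0],
])

```text
time_s: 13.85
ee_pos: [0.6358, 0.0295, 0.4311]
eef_rot: [[0.937, 0.085, -0.34], [0.079, -0.996, -0.031], [-0.341, 0.002, -0.94]]
contact_force: [0.6, -0.1, -2.7]
finger_gap: 0.045
finger_force: 61.7
```

```bash
python3 - <<'E'
from h import *
s=arm.sense();R=s['eef_rot'];g=s['ee_pos']+.15*R[:,2]
print(s['ee_pos'],s['q'],g,s['finger_force'],s['torque'])
for n in('top','side'):
    im=snap(n,n+'5.png')
    for t in('scanner_grip','scanner_window','scanner'):
        for r in arm.tip_of(t,n)[:1]: print(n,t,np.round(r['xy'],1),round(r['conf'],2),np.round(atz(n,r['xy'],.288),3))
    print(proj(n,g))
E
```

```text
[0.6357852  0.02952281 0.43108116] [-0.036388    0.57821549  1.14007374 -0.04390204  1.76861506  1.44836546] [0.5848313  0.02491866 0.29007583] 61.70194387435913 [ 0.11537368 -0.26242211 -0.03647581]
top scanner_grip [265.1 202.1] 0.73 [0.579 0.021 0.288]
top scanner [260.5 206.1] 0.55 [0.569 0.032 0.288]
[263.56958015 199.56640247]
side scanner_grip [270.6 149.1] 0.88 [0.583 0.021 0.288]
side scanner_window [249.1 160.4] 0.87 [0.521 0.017 0.288]
side scanner [270.8 192.9] 0.58 [ 0.499 -0.097  0.288]
[270.46740426 147.26429453]
```

View pics/side5.png

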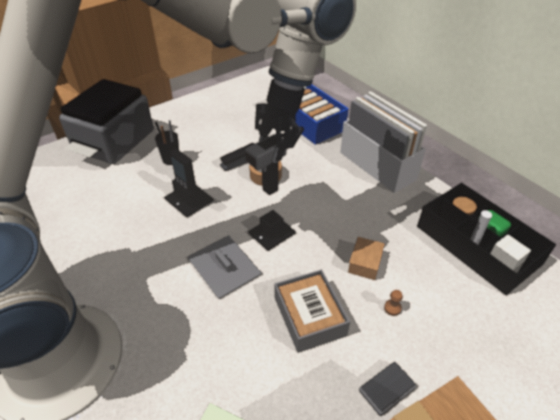

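The scanner is out of the stand, upright in the fingers (262,155), and the empty stand is at (270,230). I'll carry it over and tilt it nose-down while still high.

Emit:
apply_moves([
  [1,-0.007,-0.026,0,0.3,-4.5,0],
  [1,-0.007,-0.026,0,0.3,-4.5,0],
  [1,-0.007,-0.026,0,0.3,-4.5,0],
  [1,-0.007,-0.026,0,0.3,-4.5,0],
  [1,-0.007,-0.026,0,0.3,-4.5,0],
])

```text
time_s: 14.75
ee_pos: [0.6006, -0.1014, 0.4318]
eef_rot: [[0.995, 0.083, 0.05], [0.083, -0.997, -0.005], [0.049, 0.01, -0.999]]
contact_force: [0.9, -0.7, -2.2]
finger_gap: 0.0456
finger_force: 61.7
```

Emit:
apply_moves([
  [1,-0.007,-0.026,0,0.4,-4.5,0],
  [1,-0.007,-0.026,0,0.4,-4.5,0],
  [1,-0.007,-0.026,0,0.4,-4.5,0],
  [1,-0.007,-0.026,0,0.4,-4.5,0],
  [1,-0.007,-0.026,0,0.4,-4.5,0],
])

```text
time_s: 15.25
ee_pos: [0.5654, -0.2315, 0.4318]
eef_rot: [[0.9, 0.08, 0.428], [0.075, -0.997, 0.028], [0.429, 0.007, -0.903]]
contact_force: [1.1, 0.8, -3.2]
finger_gap: 0.0454
finger_force: 61.8
```

Emit:
apply_moves([
  [1,-0.001,0,-0.02,0,0,0],
  [1,-0.001,0,-0.025,0,0,0],
  [1,0,0,-0.025,0,0,0],
  [1,0,0,0,0,0,0],
  [1,0,0,0,0,0,0],
])

```text
time_s: 15.75
ee_pos: [0.5641, -0.2305, 0.362]
eef_rot: [[0.902, 0.08, 0.425], [0.075, -0.997, 0.029], [0.426, 0.006, -0.905]]
contact_force: [-0.3, -0.9, -1.9]
finger_gap: 0.0452
finger_force: 61.9
```

```bash
python3 - <<'E'
from h import *
s=arm.sense();R=s['eef_rot'];g=s['ee_pos']+.15*R[:,2]
print(s['ee_pos'],R,s['q'],g,s['finger_force'])
uv={}
for n in('top','side'):
    im=snap(n,n+'6.png')
    for t in('scanner_grip','scanner_window','scanner','label'):
        for r in arm.tip_of(t,n)[:1]: uv[n,t]=r['xy']; print(n,t,np.round(r['xy'],1),round(r['conf'],2))
for t in('scanner_grip','scanner_window','scanner','label'):
    if('top',t) in uv and('side',t) in uv:
        (a,d),(b,e)=ray('top',uv['top',t]),ray('side',uv['side',t])
        k=np.linalg.lstsq(np.c_[d,-e],b-a,rcond=None)[0]; print(t,(a+k[0]*d+b+k[1]*e)/2,np.linalg.norm(a+k[0]*d-b-k[1]*e))
# predicted from grasp: scanner axes
y=-R[:,1]; c,s_=np.cos(np.radians(20)),np.sin(np.radians(20))
# tool z = Ry(20)*(-z_s): z_s=-(c*tz) + ... ; tool x = c*x_s - s*z_s
xs=c*R[:,0]-s_*R[:,2]; zs=-s_*R[:,0]-c*R[:,2]
print('xs',xs,'zs',zs,'tilt',np.degrees(np.arccos(zs[2])))
w=g-.053*xs; L=np.array([.506,-.236,.051]); S=np.c_[xs,np.cross(zs,xs),zs]
print('win',w,'label in win',S.T@(L-w),'foot',w+.055*xs-.126*zs,[proj(n,w) for n in('top','side')],[proj(n,g) for n in('top','side')])
E
```

```text
[ 0.56414293 -0.23051612  0.36202325] [[ 0.90151869  0.08007305  0.4252674 ]
 [ 0.07485853 -0.9967727   0.02898945]
 [ 0.4262162   0.00570037 -0.90460337]] [-0.55227288  0.45295739  1.60714334  0.37180607  0.75055142  0.7058833 ] [ 0.62793304 -0.2261677   0.22633275] 61.864789724349976
top scanner_grip [361.4 189. ] 0.95
top scanner_window [361.  204.9] 0.71
top scanner [350.  163.4] 0.76
top label [350.2 241.2] 0.92
side scanner_grip [356.6 223.5] 0.96
side scanner_window [344.1 244.5] 0.6
side scanner [379.2 233. ] 0.62
side label [308.9 306.2] 0.64
scanner_grip [ 0.62672326 -0.22557686  0.22680924] 0.001266819763492072
scanner_window [ 0.58934861 -0.23291953  0.19227183] 0.0006933778862153139
scanner [ 0.71750983 -0.21733371  0.12840816] 0.005648020763454629
label [ 0.4968739  -0.23602207  0.04716657] 0.005069139521320381
xs [0.70170044 0.06042904 0.7099048 ] zs [-0.70795819 -0.05284429  0.70427458] tilt 45.22903158373286
win [ 0.59074292 -0.22937044  0.1887078 ] label in win [-0.15762418  0.00096245 -0.03663932] foot [ 0.71853917 -0.21938847  0.13901396] [array([359.29425098, 204.58473641]), array([343.45226842, 244.23016075])] [array([361.43775967, 188.76787331]), array([357.49557777, 223.51460604])]
```

View pics/side6.png

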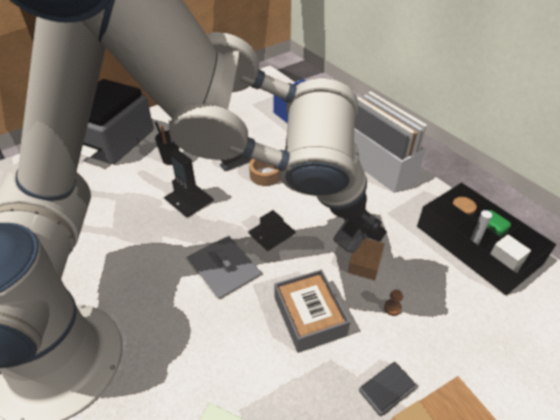

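The scanner is held nose-down by about 45 degrees (355,235), looking towards the label at (312,303). The pose worked out from the grasp agrees with the two-view measurement to about 4 mm. I'll go down the last 52 mm.

Emit:
apply_moves([
  [1,-0.002,0,-0.02,0,0,0],
  [1,0,-0.002,-0.02,0,0,0],
  [1,0,0,-0.012,0,0,0],
  [1,0,0,0,0,0,0],
  [1,0,0,0,0,0,0],
])

```text
time_s: 16.75
ee_pos: [0.5622, -0.2326, 0.31]
eef_rot: [[0.901, 0.08, 0.426], [0.075, -0.997, 0.029], [0.427, 0.006, -0.904]]
contact_force: [-0.1, -0.7, -1.9]
finger_gap: 0.0452
finger_force: 62.1
```

Emit:
apply_moves([
  [1,0,0,0,0,0,0],
  [1,0,0,0,0,0,0],
  [1,0,0,0,0,0,0],
])

```text
time_s: 17.05
ee_pos: [0.5621, -0.2325, 0.3103]
eef_rot: [[0.901, 0.08, 0.426], [0.075, -0.997, 0.028], [0.427, 0.007, -0.904]]
contact_force: [-1.1, -1.1, -2.1]
finger_gap: 0.0457
finger_force: 62.1
```

```bash
python3 - <<'E'
from h import *
uv={}; T=('scanner_grip','scanner_window','label','lid_grip')
for n in('top','side'):
    snap(n,n+'7.png')
    for t in T:
        for r in arm.tip_of(t,n)[:1]: uv[n,t]=r['xy']
for t in T:
    if('top',t) in uv and('side',t) in uv:
        (a,d),(b,e)=ray('top',uv['top',t]),ray('side',uv['side',t])
        k=np.linalg.lstsq(np.c_[d,-e],b-a,rcond=None)[0]; print(t,(a+k[0]*d+b+k[1]*e)/2,np.linalg.norm(a+k[0]*d-b-k[1]*e))
s=arm.sense();R=s['eef_rot'];g=s['ee_pos']+.15*R[:,2]
c,q=np.cos(np.radians(20)),np.sin(np.radians(20));xs=c*R[:,0]-q*R[:,2]; zs=-q*R[:,0]-c*R[:,2]
w=g-.053*xs; S=np.c_[xs,np.cross(zs,xs),zs]; print(w,S.T@(np.array([.505,-.236,.051])-w),s['contact_force'],s['finger_force'],s['joint_velocities'])
E
```

```text
scanner_grip [ 0.62168674 -0.23076514  0.1796039 ] 0.007881207635525968
label [ 0.50074579 -0.23439385  0.05286333] 0.004577570997316903
lid_grip [ 0.42272997 -0.00195491  0.03194624] 0.00813447844257865
[ 0.58866667 -0.23140964  0.13636283] [-0.1195854   0.00264087 -0.00059522] [ 0.40730996  0.03769144 -2.1014217 ] 62.05799460411072 [-2.41434345e-04 -5.22947370e-04 -8.52191151e-05  2.37005836e-04
  1.32648191e-03 -6.69723434e-04]
```

View pics/side7.png

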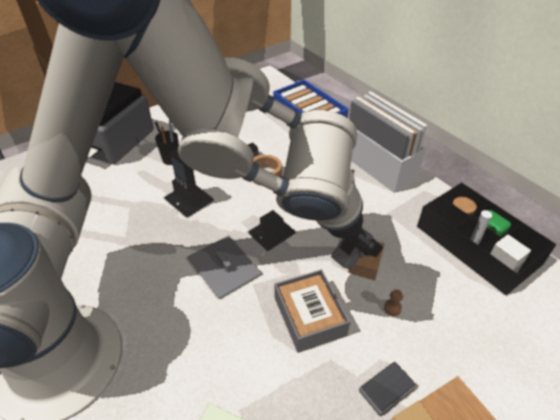

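The scanner is held still at (355,255), aimed at the label (313,303) from about 12 cm. The lid is flat at (225,265), and the carton and stamp have not moved. I'm handing it in.

```bash
python3 -c "
from plant import arm
print(arm.finish_job())"
```

```text
the job is handed in; nothing more can be done
None
```

I handed the job in at about 17 s, and no verdict came back: the lid lies flat on the table, let go, and the scanner is held still, about 45° nose-down, aimed at the label from a measured 12 cm; the bystanders looked unmoved in the last picture.

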